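# Store the plaster cast in the free bay of the guarded drying rack

## Task

Two of the three bays of the drying rack already hold a plaster cast. Swing up the wire guard of the bay whose mounting plate is bare, right over so that it stays open by itself, then set the loose cast from the desk on that plate, teeth up, in the middle and square, its straight heel running front to back like the other two, without dropping it. Leave that guard open, do not lift the other two guards, and do not disturb the stored casts, the round box, the crucible or the flask.

Things in the scene. Friction and masses are not known exactly. Their poses are not given: they have to be found in the camera images.
- rack_mid (a point): Drying rack: aluminium slab 150 x 385 x 12 mm fixed on the desk, three bays along its y at 125 mm pitch (left = +y), each with a fixed plaster mounting plate under a hinged wire guard. Two plates carry a cast, one is bare; which one differs each time. Point: middle of the slab's top; x towards the hinges (away from the robot), z up.
- bay_left (a point): Middle of the flat top of the left bay's mounting plate (61 mm along the rack's y, 74 mm along its x), 26 mm above the desk; axes as the rack's. The bump 2 mm high at its middle is only for looks. The plate may be bare or carry a cast.
- bay_middle (a point): Middle of the flat top of the middle bay's mounting plate (61 mm along the rack's y, 74 mm along its x), 26 mm above the desk; axes as the rack's. The bump 2 mm high at its middle is only for looks. The plate may be bare or carry a cast.
- bay_right (a point): Middle of the flat top of the right bay's mounting plate (61 mm along the rack's y, 74 mm along its x), 26 mm above the desk; axes as the rack's. The bump 2 mm high at its middle is only for looks. The plate may be bare or carry a cast.
- tab_left (a point): Middle of the black grip tab of the left guard: 52 mm long (away from the hinge) x 14 mm (along the rack's y) x 10 mm thick. It sticks out forward from the middle of the guard's front bar, 76 mm above the desk when shut; this point is 152 mm from the hinge line, 30 mm in front of the front bar. Both sides of the tab are free.
- hinge_left (a point): Middle of the hinge line of the left bay's guard, which runs along the rack's y at the rear of the bay: 63 mm behind the bay's middle and 76 mm above the desk.
- guard_left (a joint): Angle of the left guard, a U of 6 mm steel wire 71 mm wide, 122 mm from hinge to front bar, 100 g: 0 = shut, level over the bay; grows as its front swings up and back over the hinge; 1.57 = upright, balance point; stop at 2.0. Nearly frictionless: let go short of upright it falls shut, past it (1.7) it falls back on the stop and stays open.
- tab_middle (a point): Middle of the black grip tab of the middle guard: 52 mm long (away from the hinge) x 14 mm (along the rack's y) x 10 mm thick. It sticks out forward from the middle of the guard's front bar, 76 mm above the desk when shut; this point is 152 mm from the hinge line, 30 mm in front of the front bar. Both sides of the tab are free.
- hinge_middle (a point): Middle of the hinge line of the middle bay's guard, which runs along the rack's y at the rear of the bay: 63 mm behind the bay's middle and 76 mm above the desk.
- guard_middle (a joint): Angle of the middle guard, a U of 6 mm steel wire 71 mm wide, 122 mm from hinge to front bar, 100 g: 0 = shut, level over the bay; grows as its front swings up and back over the hinge; 1.57 = upright, balance point; stop at 2.0. Nearly frictionless: let go short of upright it falls shut, past it (1.7) it falls back on the stop and stays open.
- tab_right (a point): Middle of the black grip tab of the right guard: 52 mm long (away from the hinge) x 14 mm (along the rack's y) x 10 mm thick. It sticks out forward from the middle of the guard's front bar, 76 mm above the desk when shut; this point is 152 mm from the hinge line, 30 mm in front of the front bar. Both sides of the tab are free.
- hinge_right (a point): Middle of the hinge line of the right bay's guard, which runs along the rack's y at the rear of the bay: 63 mm behind the bay's middle and 76 mm above the desk.
- guard_right (a joint): Angle of the right guard, a U of 6 mm steel wire 71 mm wide, 122 mm from hinge to front bar, 100 g: 0 = shut, level over the bay; grows as its front swings up and back over the hinge; 1.57 = upright, balance point; stop at 2.0. Nearly frictionless: let go short of upright it falls shut, past it (1.7) it falls back on the stop and stays open.
- cast_mid (a point): The loose plaster cast of a jaw on the desk, right of the rack, 90 to 150 g: flat base 50 mm along its x, 60 mm along its y, teeth up, 36 mm high over the teeth; its solid block is 22 mm high. Point: middle of the block, 11 mm above the underside; z up. From above it is a D: the straight heel (60 mm) runs along y, the opposite side is bowed. Grip it across its x (50 mm).
- stored_a_mid (a point): A similar cast (about 49 x 61 x 36 mm) already stored on the mounting plate of one of the bays, its y along the rack's x; this point is the middle of its block, 11 mm above the underside.
- stored_b_mid (a point): A similar cast (about 49 x 61 x 36 mm) already stored on the mounting plate of one of the bays, its y along the rack's x; this point is the middle of its block, 11 mm above the underside.
- round_box_mid (a point): Round plastic box with lid, 68 mm wide, 41 mm high, a bystander; this point is its centre.
- crucible_mid (a point): Clay crucible, 53 mm wide, 44 mm high, a bystander; this point is its centre.
- flask_mid (a point): Brass denture flask, 51 x 70 x 37 mm, a bystander in front of the rack; this point is its centre.
- cast: The same loose cast; the origin is the centre of its underside.
There are look-alikes about, which are no part of the job. What is shaped like the cast but red or yellow is not meant. Leave any green look-alike of the part that bears stored_a_mid alone.

How it is judged:
On the way:
1. the guard of the free bay stands open past its balance point, with the cast not yet in the bay and the other guards shut (((value of joint guard_left above 1.75 rad and horizontal distance between each of cast_mid, stored_a_mid, stored_b_mid and bay_left above 0.06 m and value of joint each of guard_middle, guard_right below 0.1 rad) or (value of joint guard_middle above 1.75 rad and horizontal distance between each of cast_mid, stored_a_mid, stored_b_mid and bay_middle above 0.06 m and value of joint each of guard_left, guard_right below 0.1 rad) or (value of joint guard_right above 1.75 rad and horizontal distance between each of cast_mid, stored_a_mid, stored_b_mid and bay_right above 0.06 m and value of joint each of guard_left, guard_middle below 0.1 rad))), for 0.2 s.
At the end, for the whole second after the job is handed in: The loose cast stands upright on the plate that was bare, base down on it, middle within 10 mm of the plate's middle, its heel (y) within 0.2 rad of the rack's front-to-back line (either way round); that bay's guard is open beyond 1.75 rad, the other two guards are shut (under 0.1 rad) (((horizontal distance between cast_mid and bay_left below 0.01 m and z of cast_mid in the frame of bay_left between 0.006 and 0.016 m and angle between the y axis of cast_mid and the x axis of rack_mid, either way round below 0.2 rad and angle between cast_mid's own z axis and vertical below 0.1 rad and value of joint guard_left above 1.75 rad and value of joint each of guard_middle, guard_right below 0.1 rad) or (horizontal distance between cast_mid and bay_middle below 0.01 m and z of cast_mid in the frame of bay_middle between 0.006 and 0.016 m and angle between the y axis of cast_mid and the x axis of rack_mid, either way round below 0.2 rad and angle between cast_mid's own z axis and vertical below 0.1 rad and value of joint guard_middle above 1.75 rad and value of joint each of guard_left, guard_right below 0.1 rad) or (horizontal distance between cast_mid and bay_right below 0.01 m and z of cast_mid in the frame of bay_right between 0.006 and 0.016 m and angle between the y axis of cast_mid and the x axis of rack_mid, either way round below 0.2 rad and angle between cast_mid's own z axis and vertical below 0.1 rad and value of joint guard_right above 1.75 rad and value of joint each of guard_left, guard_middle below 0.1 rad))); the robot touches nothing.
It fails at once if the guard of an occupied bay is lifted (over 0.3 rad with a stored cast in its bay) ((value of joint guard_left above 0.3 rad and horizontal distance between stored_a_mid and bay_left below 0.05 m) or (value of joint guard_left above 0.3 rad and horizontal distance between stored_b_mid and bay_left below 0.05 m) or (value of joint guard_middle above 0.3 rad and horizontal distance between stored_a_mid and bay_middle below 0.05 m) or (value of joint guard_middle above 0.3 rad and horizontal distance between stored_b_mid and bay_middle below 0.05 m) or (value of joint guard_right above 0.3 rad and horizontal distance between stored_a_mid and bay_right below 0.05 m) or (value of joint guard_right above 0.3 rad and horizontal distance between stored_b_mid and bay_right below 0.05 m)).
It fails at once if a stored cast is moved by more than 15 mm (distance of any of stored_a_mid, stored_b_mid from where it was at the start of the episode above 0.015 m).
It fails at once if the round box, the crucible or the flask is moved by more than 30 mm (distance of any of round_box_mid, crucible_mid, flask_mid from where it was at the start of the episode above 0.03 m).
It fails at once if the cast is dropped (falls freely, out of the fingers, faster than 0.6 m/s, which takes a fall of about 20 mm) (linear speed of cast above 0.6 m/s and contact force between the fingers and cast below 0.1 N).
It also fails if it takes over 61 s, if anything falls off the work surface, if the arm or the gripper's body presses on something with over 40 N, if the wrist force passes 120 N, or if a joint passes its speed limit or range.

## Robot

A 7-joint arm with a two-finger parallel gripper is mounted at the origin on a cart in front of the work surface, level with it; the furniture and walls round the work are solid. World frame = base frame: x ahead of the robot, y to its left, z up, the work surface at z = 0. Lengths are in m, angles in rad, forces in N, time in s.
With the tool pointing down it reaches from about 0.4 to 0.875 m from the base axis. Payload 6.5 kg.
Tool frame: the origin (TCP) lies between the finger pads; the fingertips stand 19 mm ahead of it and the grasp point (between the pads) is the TCP; z points along the fingers, y is the direction in which the jaws open and shut (so a half turn about z gives the same grasp; the last joint's range is limited). The gripper opens to 88 mm and grips with 3 to 60 N. Pads are 18 mm wide; open, the fingers measure 123 mm over their backs; the gripper's body (75 mm by 187 mm) begins 45 mm behind the grasp point.
Start: joints at [1.085, 0.536, -0.004, 1.538, 0.003, 1.067, -0.071], TCP at [0.265, -0.594, 0.258] pointing down, gripper open.
Joint ranges: [-2.7, 2.7], [-0.37, 2.16], [-1.27, 1.26], [0.24, 2.4], [-1.31, 4.45], [0.19, 1.91], [-2.76, 2.76]. Speed limits (rad/s): [2.39, 2.39, 3.14, 3.14, 3.14, 3.14, 3.14].

## Interface

Orientations are given as a 3x3 rotation matrix whose columns are the frame's x, y, z axes.
In Python, from workcell import read_state, cams, bot gives the robot as it stands.
- The arm moves only by the tool jog_arm, never from a script. Its argument "steps" is a list of rows, each a list of 2 entries, a list of its own where there are three numbers: the shift along the tool's x, y, z in m, then the turn, a rotation vector about the tool's x, y, z in degrees. A call has 1 to 5 rows; each row is the pose to reach, as a shift and turn from the pose measured when the call began, along the tool's axes at that moment; what a row does not reach only later rows make up. A row lasts 1/12 s, in which the tool goes at most 41.7 mm and 7.16 degrees, less where a joint would pass 70% of its speed; a pose out of reach is approached as far as the arm can. A call with a gripper value outside its range is refused whole. "jaw" is the opening, from 0 (shut) to 1 (fully open), set as the call begins (left out, the last holds). The fingers move at their own pace and stop on an object; "grip_force" is the grip in N (left out, the last holds). Time passes only in rows, so rows that repeat a pose let the fingers close. It gives the time, the measured TCP pose, the force and the opening at its end, in the units of the state.
- read_state(): the state, without advancing time (a new reading comes with each control period).
- cams.camera(name): name is "side" or "top" or "wrist"; returns the picture (384x512x3 uint8, blue, green, red); there is no depth.
- cams.calibration(name): a dict with "fx", "fy", "cx", "cy" (pixels), "R" (3x3) and "t" (3): a world point X has camera coordinates R X + t; the wrist camera has in their place "mount" (4x4, takes a point from camera to tool coordinates, whose origin is the TCP and whose axes are the flange's). Camera axes: x right, y down, z forward; pixel columns grow to the right and rows downward; lengths in m; the calibration is good to about 2 mm. A picture is of the moment at which its call begins: read the wrist's pose just before it. calibration takes no time and is no camera call.
- bot.sign_off(): hands the job in, once; it reports no verdict.
The state is a dict: "time_s": time; "q": joint angles; "qvel": joint speeds; "effort": joint torques, N m; "ee_pos": TCP position; "orientation": TCP orientation; "wrist_force": force on the tool from outside, world axes, zero at the start; "wrist_torque": the same for the moment, N m; "width": opening from 0.0 (shut) to 1.0 (fully open).
Only numpy, scipy, OpenCV 4.12 (cv2) and the standard library are available. Lean on these libraries where they do the work, as an engineer would, in place of code of your own. Each camera call takes 0.05 s, during which the arm holds its last target.

## Working session

There is one attempt and no reset: what is moved stays moved. The work goes in short steps, Python scripts to look and compute and a tool call to move; the robot and the scene stay as the last step left them, time stands still between calls to the robot, and variables do not carry over. Pictures are saved under pics/ and viewed, and the job is handed in when it is done.

Besides the shell and the picture viewer there is one more tool, called after "Call:" in YAML: its name, and indented under it one key for each argument. jog_arm: Moves the arm, as the interface text tells. Its arguments: {"type":"object","properties":{"steps":{"type":"array","items":{"type":"array"}},"jaw":{"type":"number"},"grip_force":{"type":"number"}},"required":["steps"]}

```bash
mkdir -p pics; ls; python3 - <<'E'
from workcell import read_state,cams,bot
import cv2,numpy as np
np.set_printoptions(precision=3,suppress=True)
s=read_state();print(s)
for n in ["side","top","wrist"]:
    cv2.imwrite(f"pics/{n}0.png",cams.camera(n)); print(n,cams.calibration(n))
E
```

```text
pics
{'time_s': 0.0, 'q': array([ 1.085,  0.537, -0.004,  1.539,  0.003,  1.067, -0.071]), 'qvel': array([-0.002, -0.001, -0.   , -0.001,  0.001, -0.   , -0.   ]), 'effort': array([  0.001, -57.096,   0.991, -25.16 ,  -0.056,   0.018,   0.   ]), 'ee_pos': array([ 0.265, -0.593,  0.257]), 'orientation': array([[ 0.913,  0.408, -0.001],
       [ 0.408, -0.913,  0.002],
       [-0.   , -0.002, -1.   ]]), 'wrist_force': array([ 0.664,  0.143, -0.237]), 'wrist_torque': array([-0.025, -0.028,  0.016]), 'width': 1.0025529236715902}
side {'fx': 429.86212068452375, 'fy': 429.86212068452375, 'cx': 248.13396172263975, 'cy': 193.3980164388173, 'R': array([[ 0.988, -0.156, -0.016],
       [-0.077, -0.393, -0.916],
       [ 0.137,  0.906, -0.4  ]]), 't': array([-0.531,  0.098,  1.429])}
top {'fx': 353.97085784443453, 'fy': 353.97085784443453, 'cx': 254.49444936400283, 'cy': 192.87954974668568, 'R': array([[-0.003, -1.   ,  0.023],
       [-0.996,  0.001, -0.086],
       [ 0.086, -0.023, -0.996]]), 't': array([-0.062,  0.568,  1.113])}
wrist {'fx': 276.27776363364706, 'fy': 276.27776363364706, 'cx': 255.7606915597947, 'cy': 191.9860156624772, 'mount': array([[ 0.   , -0.946, -0.323,  0.084],
       [ 1.   , -0.   ,  0.002, -0.   ],
       [-0.002, -0.323,  0.946, -0.127],
       [ 0.   ,  0.   ,  0.   ,  1.   ]])}
```

View pics/side0.png

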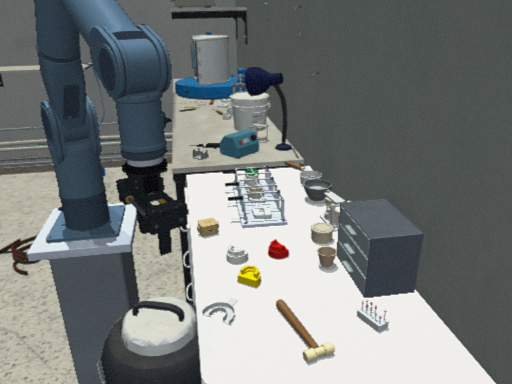

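View pics/top0.png

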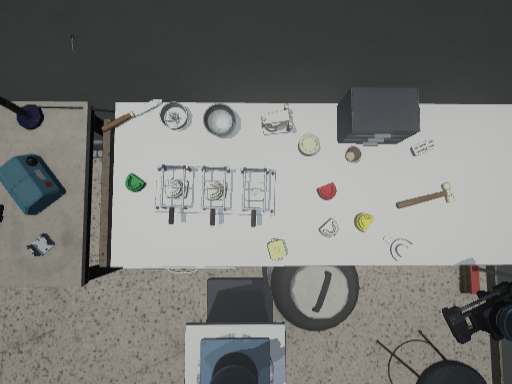

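View pics/wrist0.png

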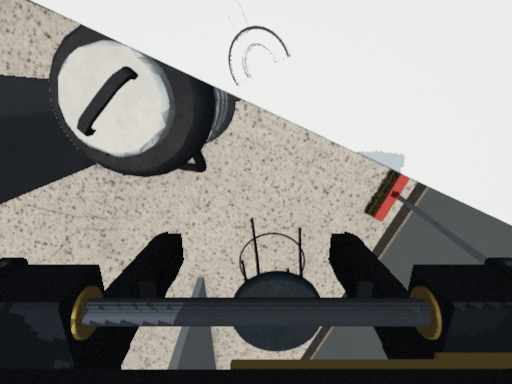

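```bash
python3 - <<'E'
import cv2
im=cv2.imread("pics/top0.png")
cv2.imwrite("pics/topc1.png",cv2.resize(im[150:270,110:290],None,fx=4.4,fy=4.4,interpolation=cv2.INTER_CUBIC))
cv2.imwrite("pics/topc2.png",cv2.resize(im[160:270,260:420],None,fx=5,fy=5,interpolation=cv2.INTER_CUBIC))
E
```

```text
(no output)
```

View pics/topc1.png

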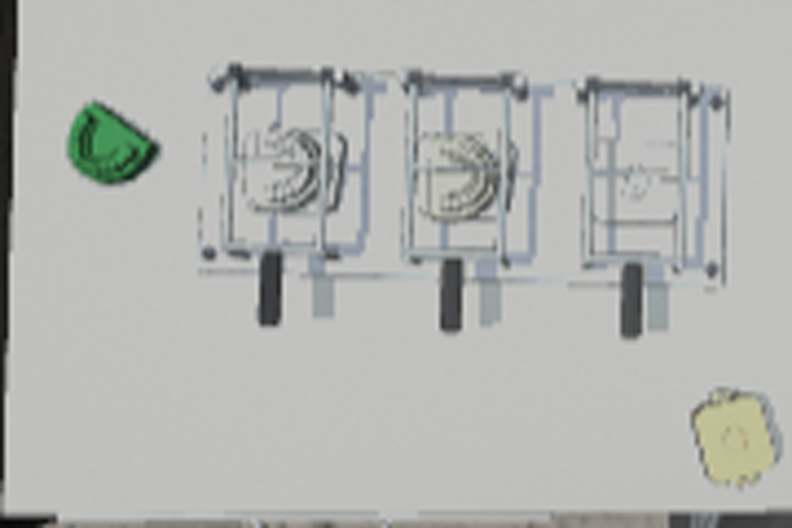

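View pics/topc2.png

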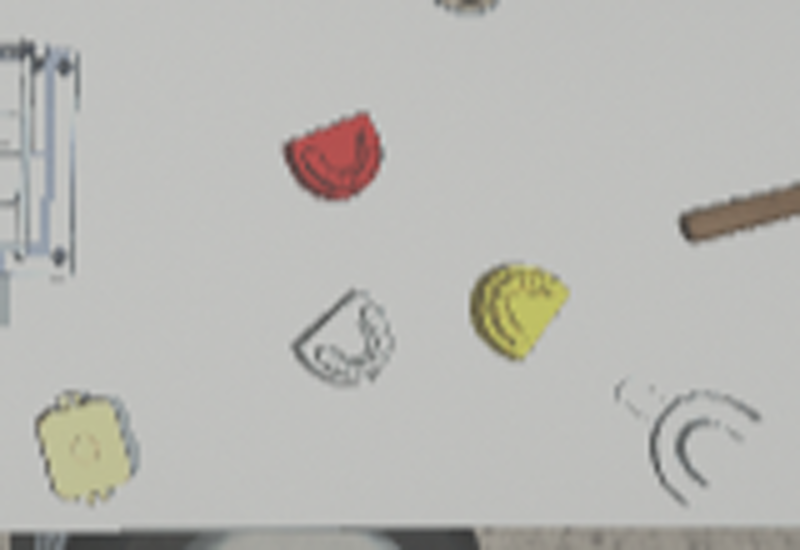

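```bash
cat > h.py <<'E'
import numpy as np, cv2
from workcell import read_state,cams,bot
np.set_printoptions(precision=4,suppress=True)
def ray(name,uv,st=None):
    c=cams.calibration(name)
    d=np.array([(uv[0]-c['cx'])/c['fx'],(uv[1]-c['cy'])/c['fy'],1.])
    if name=='wrist':
        M=c['mount'];R=st['orientation'];p=st['ee_pos']
        return p+R@M[:3,3], R@M[:3,:3]@d
    return -c['R'].T@c['t'], c['R'].T@d
def onz(name,uv,z,st=None):
    o,d=ray(name,uv,st); return o+d*(z-o[2])/d[2]
def proj(name,X,st=None):
    c=cams.calibration(name);X=np.asarray(X,float)
    if name=='wrist':
        M=c['mount'];p=st['orientation'].T@(X-st['ee_pos']); q=M[:3,:3].T@(p-M[:3,3])
    else: q=c['R']@X+c['t']
    return np.array([c['fx']*q[0]/q[2]+c['cx'],c['fy']*q[1]/q[2]+c['cy']])
E
python3 - <<'E'
from h import *
for n,uv in dict(tl=(171.4,215.5),tm=(212.7,217),tr=(253.4,218.2)).items(): print(n,onz('top',uv,.08))
for uv in [(110+x/4.4,150+y/4.4) for x,y in [(220,75),(690,92)]]: print('hinge',onz('top',uv,.08))
for n,uv in dict(h1=(260+295/5,160+347/5),h2=(260+357/5,160+291/5),bow=(260+380/5,160+378/5)).items(): print(n,onz('top',uv,.02))
for n,uv in dict(box=(260+88/5,160+450/5)).items(): print(n,onz('top',uv,.037))
s=cams.calibration('side')
E
```

```text
tl [0.4952 0.1901 0.08  ]
tm [0.4903 0.0654 0.08  ]
tr [ 0.4863 -0.0581  0.08  ]
hinge [0.6433 0.2273 0.08  ]
hinge [ 0.6314 -0.0999  0.08  ]
h1 [ 0.4506 -0.2702  0.02  ]
h2 [ 0.4864 -0.3111  0.02  ]
bow [ 0.4305 -0.3247  0.02  ]
box [ 0.387  -0.1348  0.037 ]
```

```bash
cat >> h.py <<'E'
from scipy.spatial.transform import Rotation as Ro
def go(p,yaw,rot=None):
    """print shift (tool axes,m) and rotvec deg from present pose to TCP p, tool down with tool x at yaw deg"""
    s=read_state();R=s['orientation']
    c,k=np.cos(np.radians(yaw)),np.sin(np.radians(yaw))
    Rt=np.array([[c,k,0],[k,-c,0],[0,0,-1.]]) if rot is None else rot
    d=R.T@(np.asarray(p)-s['ee_pos']); w=np.degrees(Ro.from_matrix(R.T@Rt).as_rotvec())
    print('t',round(s['time_s'],2),'pos',s['ee_pos'],'yaw',np.degrees(np.arctan2(R[1,0],R[0,0])).round(2),'shift',d,'turn',w,'w',round(s['width'],3),'F',s['wrist_force'],'q',s['q'])
E
python3 -c "
from h import *
go([.45,-.06,.25],178)"
```

```text
t 0.15 pos [ 0.2647 -0.5932  0.2571] yaw 24.05 shift [ 0.3865 -0.4114  0.0076] turn [  -0.0294   -0.0976 -153.9471] w 1.001 F [ 0.3922 -0.3785 -0.734 ] q [ 1.0848  0.537  -0.0044  1.5386  0.0026  1.0673 -0.0712]
```

Call:
jog_arm:
  steps:
    - [[0.025,-0.027,0],[0,0,-7]]
    - [[0.05,-0.054,0],[0,0,-14]]
    - [[0.075,-0.081,0],[0,0,-21]]
    - [[0.1,-0.108,0],[0,0,-28]]
    - [[0.125,-0.135,0],[0,0,-35]]
  jaw: 0.6

```text
time_s: 0.57
ee_pos: [0.324, -0.4171, 0.257]
orientation: [[0.509, 0.861, -0.001], [0.861, -0.509, 0.001], [0.001, -0.001, -1.0]]
wrist_force: [1.1, -0.2, -0.3]
width: 0.646
```

```bash
python3 -c "
from h import *
go([.45,-.06,.25],178)"
```

```text
t 0.57 pos [ 0.324  -0.4171  0.257 ] yaw 59.4 shift [ 0.3715 -0.0733  0.0074] turn [  -0.0166   -0.1096 -118.5997] w 0.646 F [ 1.1383 -0.2482 -0.3294] q [ 0.9818  0.3398 -0.1931  1.8514  0.078   0.9593  0.2205]
```

Call:
jog_arm:
  steps:
    - [[0.031,-0.006,0],[0,0,-7]]
    - [[0.062,-0.012,0],[0,0,-14]]
    - [[0.093,-0.018,0],[0,0,-21]]
    - [[0.124,-0.024,0],[0,0,-28]]
    - [[0.155,-0.03,0.0],[0,0,-35]]

```text
time_s: 0.98
ee_pos: [0.3772, -0.2669, 0.2572]
orientation: [[-0.083, 0.997, -0.001], [0.997, 0.083, 0.001], [0.001, -0.001, -1.0]]
wrist_force: [0.2, 0.5, 0.1]
width: 0.6
```

```bash
python3 -c "
from h import *
go([.45,-.06,.25],178)"
```

```text
t 0.98 pos [ 0.3772 -0.2669  0.2572] yaw 94.73 shift [0.2002 0.0897 0.0073] turn [  0.0002  -0.0933 -83.2668] w 0.6 F [0.2362 0.53   0.1406] q [ 0.8592  0.2435 -0.391   1.9981  0.115   0.9223  0.4914]
```

Call:
jog_arm:
  steps:
    - [[0.02,0.009,0],[0,0,-7]]
    - [[0.05,0.022,0],[0,0,-14]]
    - [[0.08,0.036,0],[0,0,-21]]
    - [[0.11,0.049,0],[0,0,-28]]
    - [[0.14,0.063,0.005],[0,0,-35]]

```text
time_s: 1.4
ee_pos: [0.4289, -0.1209, 0.2529]
orientation: [[-0.644, 0.765, 0.0], [0.765, 0.644, 0.0], [0.0, 0.0, -1.0]]
wrist_force: [1.3, -0.6, 0.1]
width: 0.599
```

```bash
python3 -c "
from h import *
go([.45,-.06,.25],178)"
```

```text
t 1.4 pos [ 0.4289 -0.1209  0.2529] yaw 130.05 shift [0.033  0.0554 0.0029] turn [  0.0173   0.0003 -47.9459] w 0.599 F [ 1.282  -0.6286  0.1081] q [ 0.6902  0.2445 -0.587   2.0324  0.1701  0.9113  0.7112]
```

Call:
jog_arm:
  steps:
    - [[0.006,0.011,0],[0,0,-7]]
    - [[0.013,0.022,0],[0,0,-14]]
    - [[0.019,0.033,0],[0,0,-21]]
    - [[0.026,0.044,0],[0,0,-28]]
    - [[0.033,0.055,0.003],[0,0,-35]]

```text
time_s: 1.82
ee_pos: [0.4501, -0.0597, 0.2502]
orientation: [[-0.968, 0.252, 0.001], [0.252, 0.968, -0.0], [-0.001, 0.0, -1.0]]
wrist_force: [0.2, -0.5, -0.7]
width: 0.604
```

```bash
python3 -c "
from h import *
go([.45,-.06,.25],178)"
```

```text
t 1.82 pos [ 0.4501 -0.0597  0.2502] yaw 165.4 shift [-0.     -0.0003  0.0002] turn [  0.0035   0.0434 -12.6021] w 0.604 F [ 0.2417 -0.5074 -0.7399] q [ 0.6563  0.29   -0.7231  2.0114  0.2396  0.9233  1.1241]
```

Call:
jog_arm:
  steps:
    - [[0,0,0],[0,0,-6.3]]
    - [[0,0,0],[0,0,-12.6]]
    - [[0,0,0],[0,0,-12.6]]

```text
time_s: 2.07
ee_pos: [0.4499, -0.0595, 0.2499]
orientation: [[-1.0, 0.031, 0.0], [0.031, 1.0, 0.0], [-0.0, 0.0, -1.0]]
wrist_force: [-0.6, 0.1, 0.8]
width: 0.597
```

```bash
python3 -c "
from h import *
go([.45,-.06,.25],178)
s=read_state()
for n in ['wrist','side','top']: cv2.imwrite(f'pics/{n}1.png',cams.camera(n))
t=[.486,-.058,.081]
print(proj('wrist',t,s),proj('side',t))
"
```

```text
t 2.07 pos [ 0.4499 -0.0595  0.2499] yaw 178.24 shift [-0.0001 -0.0005 -0.0001] turn [0.0149 0.0151 0.239 ] w 0.597 F [-0.576   0.0932  0.8028] q [ 0.6915  0.3002 -0.7667  2.01    0.2588  0.9283  1.3304]
[258.184  208.0014] [235.0097 196.1991]
```

View pics/wrist1.png

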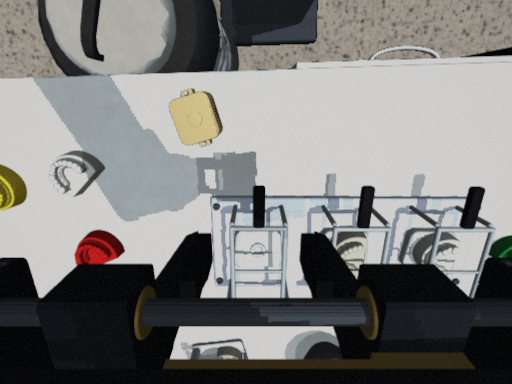

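```bash
python3 - <<'E'
from h import *
im=cv2.imread('pics/wrist1.png');s=read_state()
g=im.max(2)
for name,(x0,x1) in dict(r=(235,285),m=(345,390),l=(450,490)).items():
    m=(g[170:230,x0:x1]<45).astype(np.uint8)
    n,lab,st,c=cv2.connectedComponentsWithStats(m); i=1+st[1:,4].argmax()
    u=st[i]; ctr=c[i]+[x0,170]; print(name,u,ctr,onz('wrist',ctr,.08,s))
b=im[190:300,180:320]; cv2.imwrite('pics/w1c.png',cv2.resize(im[60:310,30:330],None,fx=2.6,fy=2.4,interpolation=cv2.INTER_CUBIC))
E
```

```text
r [ 18  16  12  41 446] [258.6704 205.4843] [ 0.4834 -0.0581  0.08  ]
m [ 12  17  17  41 494] [365.2692 206.7409] [0.4897 0.0652 0.08  ]
l [ 10  17  24  41 610] [471.7574 207.0951] [0.4948 0.1883 0.08  ]
```

View pics/w1c.png

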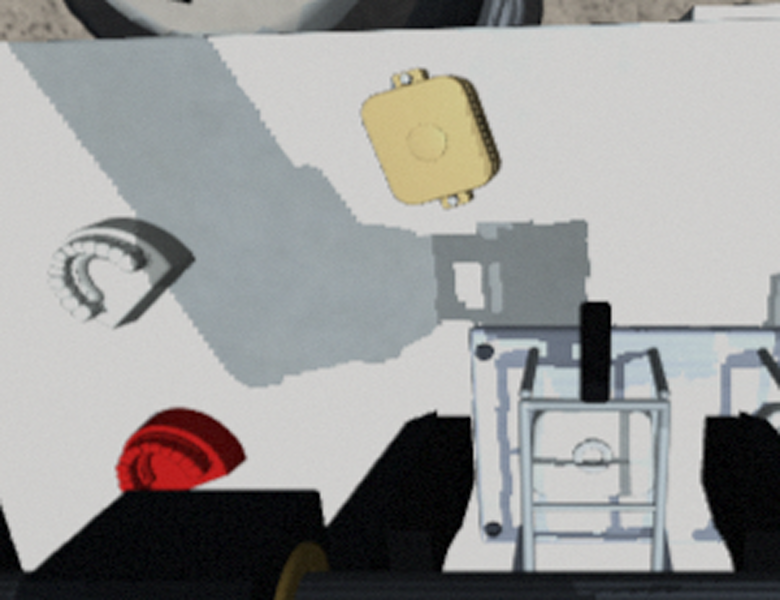

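```bash
python3 -c "
from h import *
go([.485,-.058,.078],177.7)"
```

```text
t 2.22 pos [ 0.4499 -0.0599  0.2501] yaw 177.77 shift [-0.0349  0.0033  0.1721] turn [-0.0002  0.0294  0.0689] w 0.598 F [-0.4089  0.0141  0.2416] q [ 0.6907  0.2995 -0.7647  2.01    0.2581  0.9281  1.3238]
```

Call:
jog_arm:
  steps:
    - [[-0.0175,0.0015,0.03],[0,0,0]]
    - [[-0.035,0.0033,0.06],[0,0,0]]
    - [[-0.035,0.0033,0.09],[0,0,0]]
    - [[-0.035,0.0033,0.12],[0,0,0]]
    - [[-0.035,0.0033,0.12],[0,0,0]]
  jaw: 0.5

```text
time_s: 2.63
ee_pos: [0.4818, -0.058, 0.1257]
orientation: [[-0.999, 0.041, -0.008], [0.041, 0.999, 0.001], [0.008, 0.001, -1.0]]
wrist_force: [-1.1, 0.2, -0.3]
width: 0.5
```

```bash
python3 -c "
from h import *
s=read_state()
for n in ['wrist','side']: cv2.imwrite(f'pics/{n}2.png',cams.camera(n))
go([.485,-.058,.078],177.7)
"
```

```text
t 2.73 pos [ 0.4846 -0.0578  0.1301] yaw 177.71 shift [-0.0005 -0.0002  0.0521] turn [ 0.0116 -0.0792  0.0078] w 0.499 F [-0.0287 -0.8418  1.1118] q [ 0.5338  0.5452 -0.6347  2.0238  0.4821  0.7244  1.1288]
```

View pics/wrist2.png

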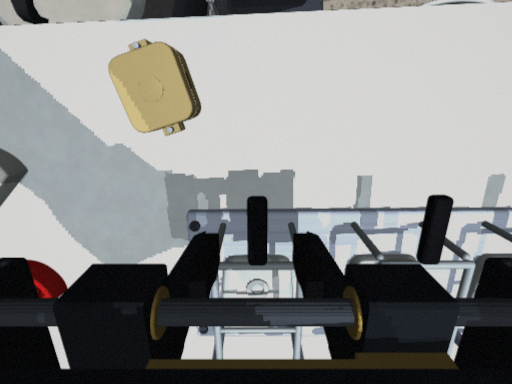

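```bash
python3 -c "
from h import *
s=read_state()
print(onz('wrist',(257,197),.079,s),onz('wrist',(257,264),.081,s))
"
```

```text
[ 0.4643 -0.0562  0.079 ] [ 0.5162 -0.0582  0.081 ]
```

Call:
jog_arm:
  steps:
    - [[0,0,0.025],[0,0,0]]
    - [[0,0,0.052],[0,0,0]]
    - [[0,0,0.052],[0,0,0]]

```text
time_s: 2.98
ee_pos: [0.4836, -0.0582, 0.0771]
orientation: [[-0.999, 0.041, -0.004], [0.041, 0.999, -0.0], [0.004, -0.0, -1.0]]
wrist_force: [-1.1, -0.3, 0.7]
width: 0.5
```

Call:
jog_arm:
  steps:
    - [[0,0,0],[0,0,0]]
    - [[0,0,0],[0,0,0]]
    - [[0,0,0],[0,0,0]]
    - [[0,0,0],[0,0,0]]
    - [[0,0,0],[0,0,0]]
  jaw: 0
  grip_force: 6

```text
time_s: 3.4
ee_pos: [0.4845, -0.0573, 0.0783]
orientation: [[-0.999, 0.041, -0.001], [0.041, 0.999, 0.001], [0.001, 0.001, -1.0]]
wrist_force: [-0.5, 2.4, 4.8]
width: 0.154
```

```bash
python3 - <<'E'
from h import *
s=read_state();print(s['ee_pos'],s['wrist_force'],s['width']*88)
cv2.imwrite('pics/wrist3.png',cams.camera('wrist'))
# arc rows in tool axes: tool x = -rack x, z down
r=.153
a0=0
for th in np.radians(np.arange(10,121,10)): print(np.degrees(th).round(),'x',(-(r-r*np.cos(th))).round(4),'z',(-r*np.sin(th)).round(4))
E
```

```text
[ 0.4845 -0.0573  0.0783] [-0.4625  2.393   4.8228] 13.593615450290121
10.0 x -0.0023 z -0.0266
20.0 x -0.0092 z -0.0523
30.0 x -0.0205 z -0.0765
40.0 x -0.0358 z -0.0983
50.0 x -0.0547 z -0.1172
60.0 x -0.0765 z -0.1325
70.0 x -0.1007 z -0.1438
80.0 x -0.1264 z -0.1507
90.0 x -0.153 z -0.153
100.0 x -0.1796 z -0.1507
110.0 x -0.2053 z -0.1438
120.0 x -0.2295 z -0.1325
```

Call:
jog_arm:
  steps:
    - [[-0.001,0,-0.016],[0,0,0]]
    - [[-0.004,0,-0.034],[0,0,0]]
    - [[-0.009,0,-0.052],[0,0,0]]
    - [[-0.015,0,-0.066],[0,0,0]]
    - [[-0.0205,0,-0.0765],[0,0,0]]

```text
time_s: 3.87
ee_pos: [0.505, -0.058, 0.1561]
orientation: [[-0.999, 0.041, -0.001], [0.041, 0.999, 0.001], [0.001, 0.001, -1.0]]
wrist_force: [0.5, 1.2, -1.9]
width: 0.157
```

```bash
python3 - <<'E'
from h import *
s=read_state();print(s['ee_pos'],s['wrist_force'],s['wrist_torque'],s['width']*88)
cv2.imwrite('pics/wrist4.png',cams.camera('wrist'))
im=cams.camera('side');cv2.imwrite('pics/side4.png',cv2.resize(im[100:280,130:330],None,fx=3.5,fy=3.3,interpolation=cv2.INTER_CUBIC))
E
```

```text
[ 0.505  -0.058   0.1561] [ 0.4929  1.1528 -1.8651] [ 0.2776 -0.1372  0.0109] 13.85563384136692
```

View pics/wrist4.png

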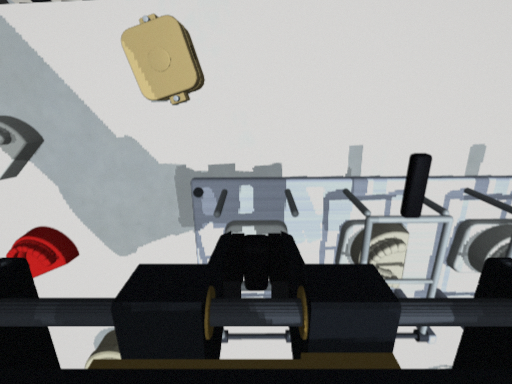

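View pics/side4.png

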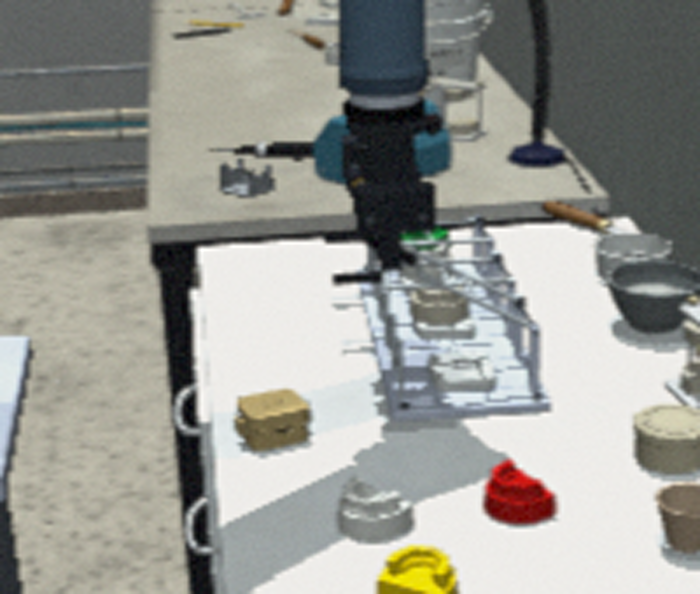

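Call:
jog_arm:
  steps:
    - [[-0.0115,0,-0.0175],[0,0,0]]
    - [[-0.0265,0,-0.034],[0,0,0]]
    - [[-0.043,0,-0.048],[0,0,0]]
    - [[-0.061,0,-0.059],[0,0,0]]
    - [[-0.08,0,-0.067],[0,0,0]]

```text
time_s: 4.38
ee_pos: [0.5861, -0.0609, 0.2241]
orientation: [[-0.999, 0.041, 0.0], [0.041, 0.999, 0.001], [-0.0, 0.001, -1.0]]
wrist_force: [2.0, 1.7, -4.4]
width: 0.158
```

```bash
python3 - <<'E'
from h import *
s=read_state();print(s['ee_pos'],s['wrist_force'],s['wrist_torque'],s['width']*88)
im=cams.camera('side');cv2.imwrite('pics/side5.png',cv2.resize(im[100:280,130:330],None,fx=3.5,fy=3.3,interpolation=cv2.INTER_CUBIC))
E
```

```text
[ 0.5861 -0.0609  0.2241] [ 2.0282  1.7139 -4.443 ] [ 0.5623 -0.3668  0.0887] 13.910060251541703
```

View pics/side5.png

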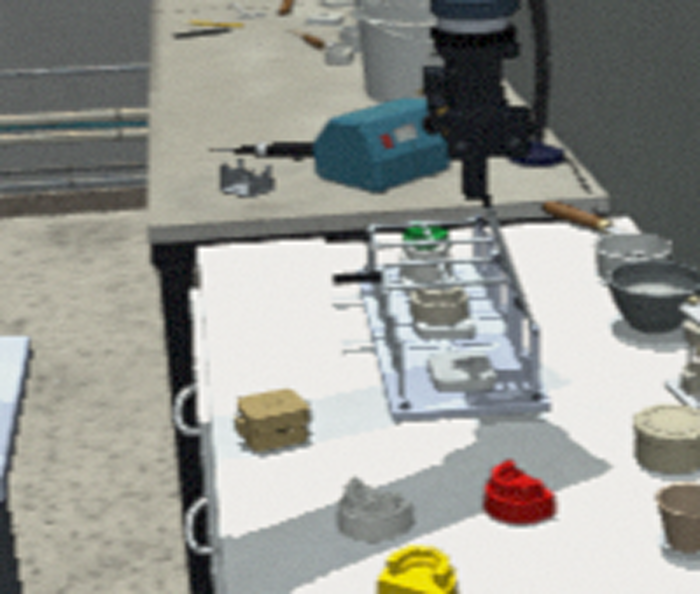

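Call:
jog_arm:
  steps:
    - [[-0.023,0,-0.0065],[0,0,0]]
    - [[-0.047,0,-0.009],[0,0,0]]
    - [[-0.068,0,-0.008],[0,0,0]]
    - [[-0.086,0,-0.005],[0,0,0]]
    - [[-0.1,0,-0.0015],[0,0,0]]

```text
time_s: 4.85
ee_pos: [0.6896, -0.0645, 0.2253]
orientation: [[-0.999, 0.04, 0.002], [0.04, 0.999, 0.002], [-0.001, 0.003, -1.0]]
wrist_force: [-3.0, 1.7, -5.3]
width: 0.155
```

```bash
python3 - <<'E'
from h import *
s=read_state();print(s['ee_pos'],s['wrist_force'],s['wrist_torque'],s['width']*88,s['q'])
im=cams.camera('side');cv2.imwrite('pics/side6.png',cv2.resize(im[100:280,130:330],None,fx=3.5,fy=3.3,interpolation=cv2.INTER_CUBIC))
im=cams.camera('wrist');cv2.imwrite('pics/wrist6.png',im)
E
```

```text
[ 0.6896 -0.0645  0.2253] [-2.9784  1.6528 -5.3315] [0.4922 0.4725 0.0015] 13.65451301717645 [ 0.4181  0.7267 -0.6344  1.4124  0.4444  1.1456  1.2523]
```

View pics/side6.png

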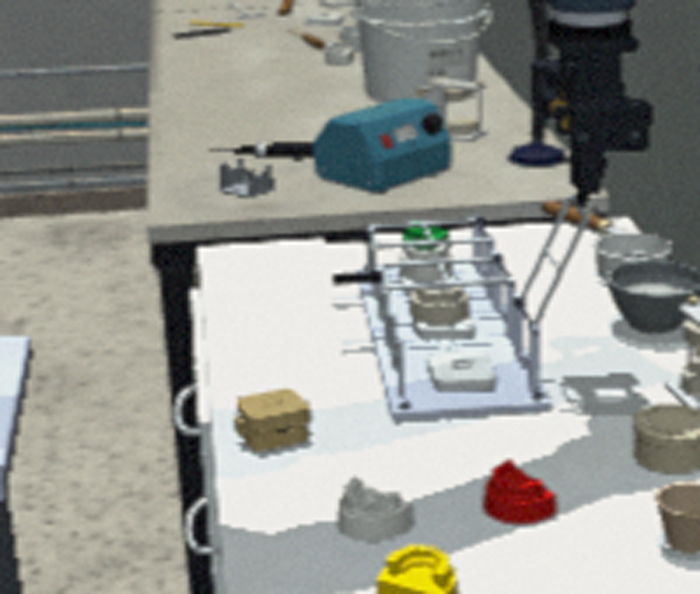

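View pics/wrist6.png

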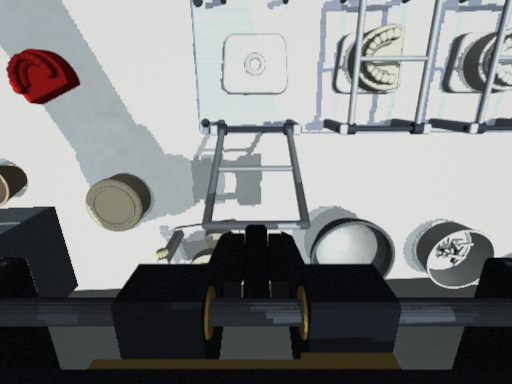

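Call:
jog_arm:
  steps:
    - [[0,0,0],[0,0,0]]
    - [[0,0,0],[0,0,0]]
    - [[0,0,0],[0,0,0]]
    - [[0,0,0],[0,0,0]]
  jaw: 0.5

```text
time_s: 5.28
ee_pos: [0.6898, -0.065, 0.2259]
orientation: [[-0.999, 0.041, 0.004], [0.041, 0.999, 0.002], [-0.004, 0.002, -1.0]]
wrist_force: [1.1, -0.5, 0.1]
width: 0.432
```

Call:
jog_arm:
  steps:
    - [[0,0,-0.03],[0,0,0]]
    - [[0,0,-0.06],[0,0,0]]
    - [[0.02,0,-0.08],[0,0,0]]
    - [[0.06,0,-0.08],[0,0,0]]
    - [[0.1,0,-0.08],[0,0,0]]

```text
time_s: 5.7
ee_pos: [0.5895, -0.0607, 0.3073]
orientation: [[-0.999, 0.042, 0.008], [0.042, 0.999, 0.002], [-0.008, 0.002, -1.0]]
wrist_force: [-0.5, 0.4, 0.3]
width: 0.5
```

```bash
python3 - <<'E'
from h import *
s=read_state();print(s['ee_pos'],s['wrist_force'],s['width'])
im=cams.camera('side');cv2.imwrite('pics/side7.png',cv2.resize(im[100:280,130:330],None,fx=3.5,fy=3.3,interpolation=cv2.INTER_CUBIC))
go([0.452,-.307,.2],131)
E
```

```text
[ 0.5895 -0.0607  0.3073] [-0.4589  0.3557  0.2998] 0.49989511364533107
t 5.75 pos [ 0.5786 -0.0601  0.3037] yaw 177.81 shift [ 0.1164 -0.2514  0.1049] turn [-0.2626 -0.3147 46.8098] w 0.5 F [-4.4967  2.1462 -3.5186] q [ 0.5494  0.4711 -0.7166  1.6385  0.3316  1.1643  1.2846]
```

View pics/side7.png

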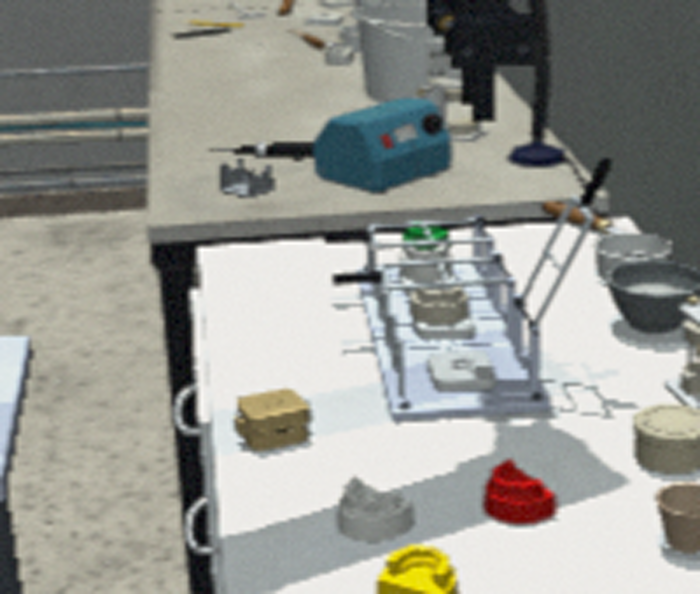

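```bash
python3 - <<'E'
from h import *
s=read_state()
im=cams.camera('wrist');cv2.imwrite('pics/wrist7.png',im)
np.save('s7.npy',np.array([s['ee_pos'],*s['orientation']]))
print(s['ee_pos'],s['qvel'].round(3), proj('wrist',[.575,-.061,.026],s))
E
```

```text
[ 0.5786 -0.0601  0.3037] [-0.051  0.101  0.017 -0.136  0.043  0.078 -0.008] [255.6864 156.6524]
```

View pics/wrist7.png

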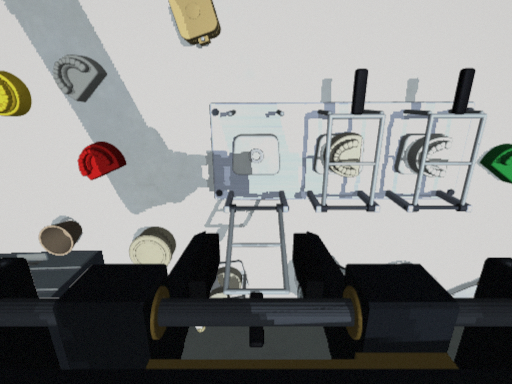

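```bash
python3 - <<'E'
from h import *
s=read_state()
im=cv2.imread('pics/wrist7.png')
c=im[120:190,215:295]
cv2.imwrite('pics/pl.png',cv2.resize(c,None,fx=8,fy=8,interpolation=cv2.INTER_CUBIC))
print(onz('wrist',(256,155),.026,s),onz('wrist',(256.5,155.5),.028,s),onz('wrist',(215,112),.012,s),onz('wrist',(219,193),.012,s))
go([0.452,-.307,.2],131)
E
```

```text
[ 0.5776 -0.0612  0.026 ] [ 0.5779 -0.0604  0.028 ] [ 0.5146 -0.1187  0.012 ] [ 0.6397 -0.1231  0.012 ]
t 5.8 pos [ 0.5825 -0.0609  0.3045] yaw 177.75 shift [ 0.1204 -0.2509  0.1053] turn [-0.1629 -0.1397 46.7493] w 0.496 F [-0.5252  0.6961  0.0888] q [ 0.5475  0.4755 -0.7153  1.6299  0.334   1.1656  1.2842]
```

View pics/pl.png

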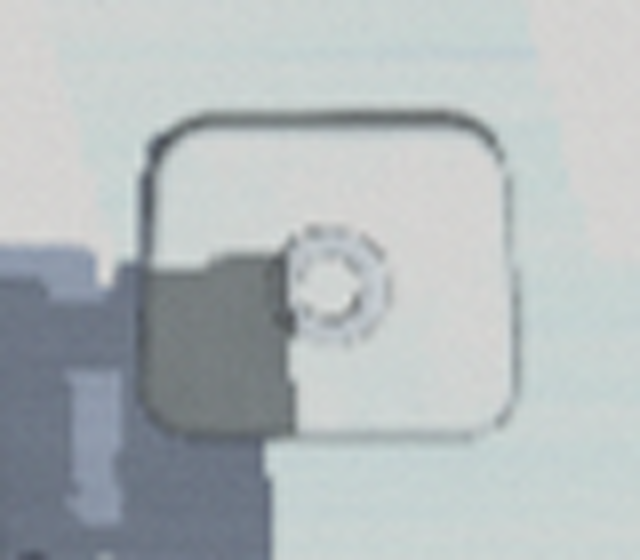

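Call:
jog_arm:
  steps:
    - [[0.022,-0.035,0],[0,0,7]]
    - [[0.044,-0.07,0],[0,0,14]]
    - [[0.066,-0.105,0.01],[0,0,21]]
    - [[0.088,-0.14,0.02],[0,0,28]]
    - [[0.1,-0.175,0.03],[0,0,35]]
  jaw: 1

```text
time_s: 6.22
ee_pos: [0.4749, -0.2317, 0.2764]
orientation: [[-0.792, 0.61, -0.002], [0.61, 0.792, -0.003], [-0.0, -0.004, -1.0]]
wrist_force: [1.0, 0.0, -0.4]
width: 0.856
```

```bash
python3 - <<'E'
from h import *
go([0.452,-.307,.22],131)
E
```

```text
t 6.22 pos [ 0.4749 -0.2317  0.2764] yaw 142.42 shift [-0.0278 -0.0734  0.0567] turn [-0.2121  0.0481 11.419 ] w 0.856 F [ 1.0364  0.0453 -0.4027] q [ 0.8122  0.3617 -0.5553  1.8149  0.224   1.0278  1.0839]
```

Call:
jog_arm:
  steps:
    - [[-0.01,-0.025,0.02],[0,0,5.7]]
    - [[-0.02,-0.05,0.04],[0,0,11.4]]
    - [[-0.028,-0.073,0.056],[0,0,11.4]]
    - [[-0.028,-0.073,0.056],[0,0,11.4]]
    - [[-0.028,-0.073,0.056],[0,0,11.4]]

```text
time_s: 6.63
ee_pos: [0.4517, -0.3082, 0.2203]
orientation: [[-0.654, 0.756, -0.003], [0.756, 0.654, -0.003], [-0.001, -0.004, -1.0]]
wrist_force: [0.2, -0.3, 1.8]
width: 1.002
```

```bash
python3 - <<'E'
from h import *
s=read_state();im=cams.camera('wrist');cv2.imwrite('pics/wrist8.png',im)
s2=read_state();print(s['ee_pos'],s2['ee_pos'])
go([0.452,-.307,.22],131)
cv2.imwrite('pics/w8c.png',cv2.resize(im[90:260,170:350],None,fx=4.4,fy=3.5*1,interpolation=cv2.INTER_CUBIC))
E
```

```text
[ 0.4517 -0.3082  0.2203] [ 0.453  -0.3068  0.2212]
t 6.68 pos [ 0.453  -0.3068  0.2212] yaw 131.01 shift [ 0.0005 -0.0008  0.0012] turn [-0.1636  0.1055  0.0089] w 1.002 F [-0.3511  0.6884  0.6041] q [ 0.8728  0.4481 -0.4649  1.8268  0.2502  0.9236  1.0112]
```

View pics/wrist8.png

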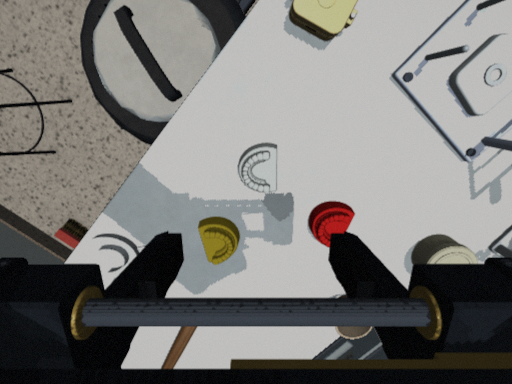

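View pics/w8c.png

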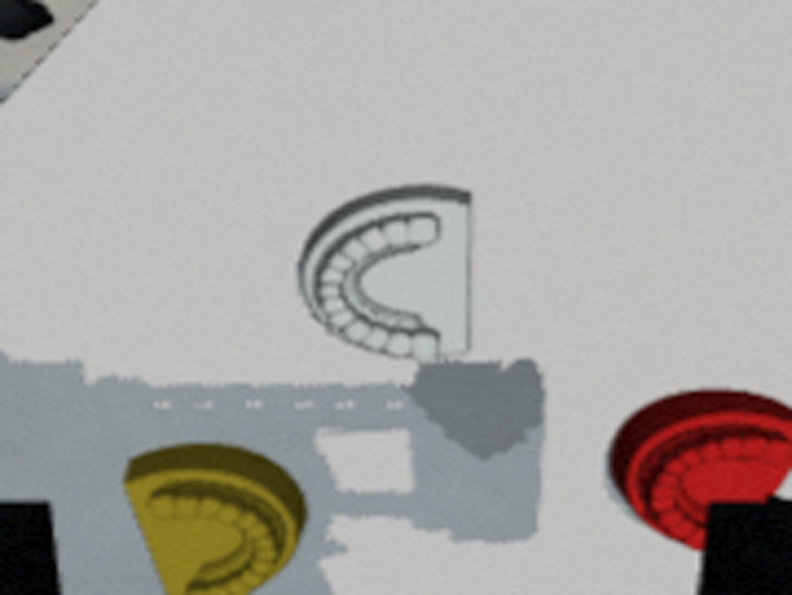

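```bash
python3 - <<'E'
from h import *
s=read_state();im=cams.camera('wrist');cv2.imwrite('pics/wrist9.png',im)
s2=read_state();print(s['ee_pos'],s2['ee_pos'])
P=lambda u,v,z:s['orientation'].T@(onz('wrist',(u,v),z,s)-s['ee_pos'])
W=lambda u,v,z:onz('wrist',(u,v),z,s)
c=im[125:215,220:300]
cv2.imwrite('pics/w9c.png',cv2.resize(c,None,fx=7,fy=6.5,interpolation=cv2.INTER_CUBIC))
for p in [(276.8,147,.022),(276.8,191.4,.022),(239.3,168.6,.022)]: print(W(*p),'tool',P(*p))
E
```

```text
[ 0.453  -0.3068  0.2212] [ 0.4536 -0.3061  0.2216]
[ 0.4521 -0.2694  0.022 ] tool [0.0292 0.0245 0.199 ]
[ 0.4896 -0.3104  0.022 ] tool [-0.0263  0.0259  0.1991]
[ 0.4355 -0.3187  0.022 ] tool [ 0.0029 -0.0204  0.1992]
```

View pics/w9c.png

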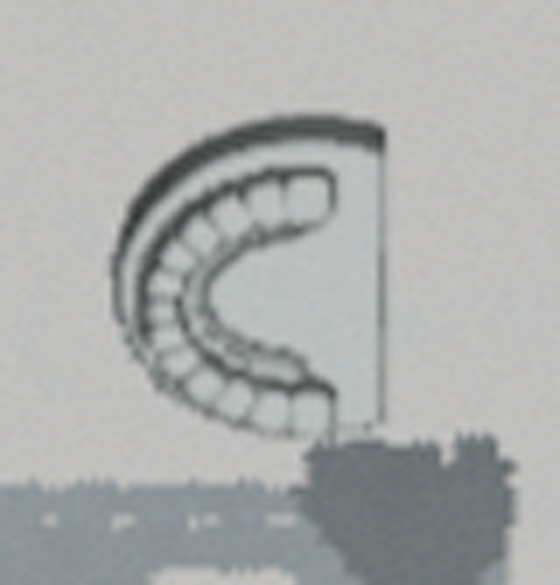

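```bash
python3 - <<'E'
from h import *
import time
s=read_state();im=cams.camera('wrist');cv2.imwrite('pics/wrist10.png',im)
print(s['ee_pos'],read_state()['ee_pos'])
P=lambda u,v,z:s['orientation'].T@(onz('wrist',(u,v),z,s)-s['ee_pos'])
b=cv2.GaussianBlur(im,(3,3),0).min(2)
print(im[170,228:285].min(1)); print(im[136:200,262].min(1))
for p in [(274.6,148.4,.022),(274.6,191,.022),(236.7,168.6,.022)]: print(onz('wrist',p[:2],p[2],s),'tool',P(*p))
E
```

```text
[ 0.4536 -0.3061  0.2216] [ 0.4538 -0.3058  0.2218]
[191 191 190 192 191 189 191 129 151 180 122  86 105 142 155 161 134 150
 166 145 127 173 185 184 186 183 187 182 185 188 186 187 184 187 189 184
 189 188 186 185 186 185 185 186 186 160 180 189 189 188 188 186 189 189
 189 192 192]
[189 189 189 191 191 189 153  95  83  81 132 173 187 187 147  93 156 190
 186 187 188 185 171 130 125 168 186 184 185 186 185 186 187 185 189 184
 188 184 187 185 186 188 181 149 127 127 124 102  97 141 179 183 187 184
 184 166 173 189 190 191 191 168 169 157]
[ 0.4521 -0.2717  0.022 ] tool [0.0274 0.022  0.1995]
[ 0.4881 -0.3112  0.022 ] tool [-0.026   0.0232  0.1996]
[ 0.434  -0.3202  0.022 ] tool [ 0.0028 -0.0235  0.1997]
```

Call:
jog_arm:
  steps:
    - [[0.001,0,0.035],[0,0,0]]
    - [[0.001,0,0.07],[0,0,0]]
    - [[0.001,0,0.105],[0,0,0]]
    - [[0.001,0,0.13],[0,0,0]]
    - [[0.001,0,0.13],[0,0,0]]
  jaw: 0.85

```text
time_s: 7.2
ee_pos: [0.4516, -0.3029, 0.0883]
orientation: [[-0.66, 0.751, -0.005], [0.751, 0.66, 0.0], [0.003, -0.004, -1.0]]
wrist_force: [-0.8, 0.5, 0.2]
width: 0.846
```

```bash
python3 - <<'E'
from h import *
s=read_state();im=cams.camera('wrist');cv2.imwrite('pics/wrist11.png',im)
P=lambda u,v,z:s['orientation'].T@(onz('wrist',(u,v),z,s)-s['ee_pos'])
print(s['ee_pos'],read_state()['ee_pos'])
go([0.4535,-.306,.023],131)
E
```

```text
[ 0.4516 -0.3029  0.0883] [ 0.4529 -0.3037  0.0908]
t 7.25 pos [ 0.4529 -0.3037  0.0908] yaw 131.27 shift [-0.0021 -0.0009  0.0678] turn [-0.1502 -0.0269  0.2723] w 0.848 F [ 0.3565 -0.4057  0.1082] q [ 0.8024  0.6369 -0.3863  1.9043  0.3719  0.6721  0.9102]
```

View pics/wrist11.png

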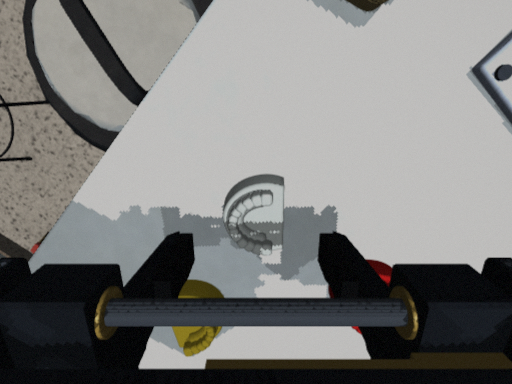

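```bash
python3 - <<'E'
from h import *
s=read_state();im=cams.camera('wrist')
cv2.imwrite('pics/w12c.png',cv2.resize(im[160:265,205:305],None,fx=6,fy=5.5,interpolation=cv2.INTER_CUBIC))
s2=read_state();print(s['ee_pos'],s2['ee_pos'])
P=lambda u,v,z:s['orientation'].T@(onz('wrist',(u,v),z,s)-s['ee_pos'])
for p in [(284,185),(284,250),(222,217)]: print(P(*p,.022))
E
```

```text
[ 0.4529 -0.3037  0.0908] [ 0.4541 -0.3046  0.0926]
[0.0232 0.0207 0.0688]
[-0.0318  0.0225  0.0687]
[-0.0028 -0.0265  0.0689]
```

View pics/w12c.png

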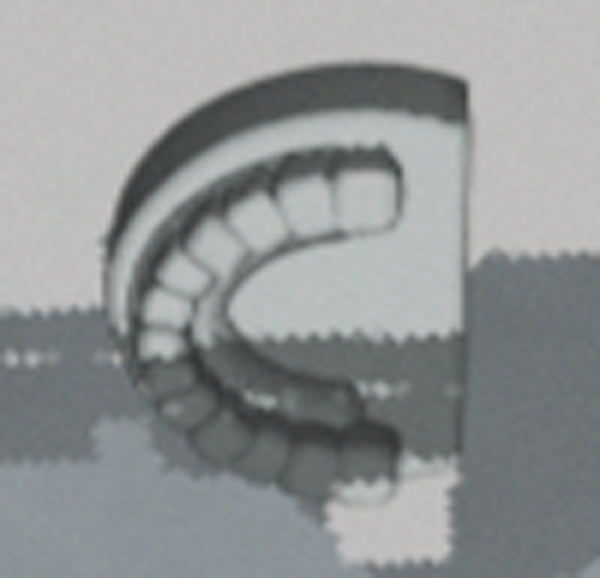

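```bash
python3 - <<'E'
from h import *
go([0.452,-.305,.023],131)
E
```

```text
t 7.3 pos [ 0.4541 -0.3046  0.0926] yaw 131.24 shift [ 0.0013 -0.0017  0.0696] turn [-0.0977  0.1598  0.2445] w 0.849 F [ 0.3685 -1.0265  0.5365] q [ 0.8031  0.6346 -0.387   1.9026  0.3716  0.6727  0.9105]
```

Call:
jog_arm:
  steps:
    - [[0.001,-0.0017,0.03],[0,0,0]]
    - [[0.001,-0.0017,0.055],[0,0,0]]
    - [[0.001,-0.0017,0.069],[0,0,0]]
    - [[0.001,-0.0017,0.069],[0,0,0]]
    - [[0.001,-0.0017,0.069],[0,0,0]]

```text
time_s: 7.72
ee_pos: [0.4532, -0.3053, 0.0248]
orientation: [[-0.66, 0.752, 0.002], [0.752, 0.66, -0.004], [-0.004, -0.001, -1.0]]
wrist_force: [0.2, 0.3, -0.3]
width: 0.849
```

```bash
python3 - <<'E'
from h import *
go([0.452,-.305,.023],131)
E
```

```text
t 7.72 pos [ 0.4532 -0.3053  0.0248] yaw 131.27 shift [ 0.0011 -0.0007  0.0018] turn [-0.0664  0.2298  0.2688] w 0.849 F [ 0.1512  0.303  -0.2892] q [ 0.7584  0.7467 -0.3255  1.9137  0.4358  0.5471  0.8581]
```

Close gently at first, then firmer.

Call:
jog_arm:
  steps:
    - [[0.001,0,0.0018],[0,0,0]]
    - [[0.001,0,0.0018],[0,0,0]]
    - [[0.001,0,0.0018],[0,0,0]]
    - [[0.001,0,0.0018],[0,0,0]]
    - [[0.001,0,0.0018],[0,0,0]]
  jaw: 0
  grip_force: 8

```text
time_s: 8.13
ee_pos: [0.4529, -0.3051, 0.0237]
orientation: [[-0.659, 0.752, 0.002], [0.752, 0.659, -0.005], [-0.005, -0.001, -1.0]]
wrist_force: [-1.4, -0.6, 5.2]
width: 0.545
```

Call:
jog_arm:
  steps:
    - [[0,0,0],[0,0,0]]
    - [[0,0,0],[0,0,0]]
    - [[0,0,0],[0,0,0]]
  grip_force: 20

```text
time_s: 8.38
ee_pos: [0.4529, -0.3052, 0.0238]
orientation: [[-0.659, 0.752, 0.003], [0.752, 0.659, -0.005], [-0.005, -0.001, -1.0]]
wrist_force: [-0.9, 0.2, 2.8]
width: 0.542
```

```bash
python3 - <<'E'
from h import *
s=read_state();im=cams.camera('wrist');cv2.imwrite('pics/wrist13.png',im);print(s['width']*88)
go([0.452,-.305,.2],131)
E
```

```text
47.6810874028196
t 8.43 pos [ 0.4528 -0.3052  0.0238] yaw 131.25 shift [-0.0002 -0.0007 -0.1762] turn [-0.0774  0.2968  0.252 ] w 0.537 F [-0.522   0.099   1.8792] q [ 0.7568  0.7475 -0.3235  1.9157  0.4377  0.5431  0.8557]
```

View pics/wrist13.png

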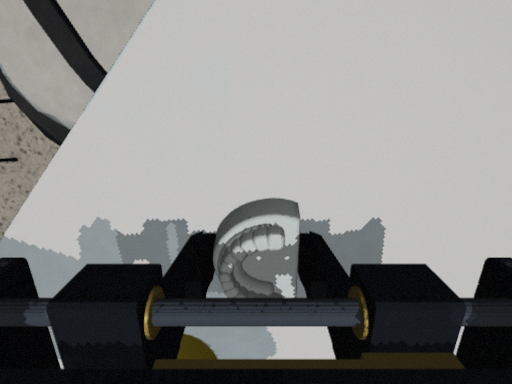

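Call:
jog_arm:
  steps:
    - [[0,0,-0.015],[0,0,0]]
    - [[0,0,-0.04],[0,0,0]]
    - [[0,0,-0.075],[0,0,0]]
    - [[0,0,-0.11],[0,0,0]]
    - [[0,0,-0.14],[0,0,0]]
  grip_force: 25

```text
time_s: 8.85
ee_pos: [0.4524, -0.3042, 0.1654]
orientation: [[-0.66, 0.752, 0.002], [0.752, 0.66, -0.004], [-0.005, -0.001, -1.0]]
wrist_force: [1.4, -0.7, -1.0]
width: 0.535
```

```bash
python3 - <<'E'
from h import *
go([0.575,-.061,.16],177.7)
s=read_state();im=cams.camera('wrist');cv2.imwrite('pics/wrist14.png',im)
E
```

```text
t 8.85 pos [ 0.4524 -0.3042  0.1654] yaw 131.27 shift [0.102  0.2526 0.0047] turn [ -0.1743   0.2443 -46.4291] w 0.535 F [ 1.3929 -0.659  -0.9836] q [ 0.8514  0.5209 -0.4448  1.8753  0.3049  0.8077  0.9664]
```

View pics/wrist14.png

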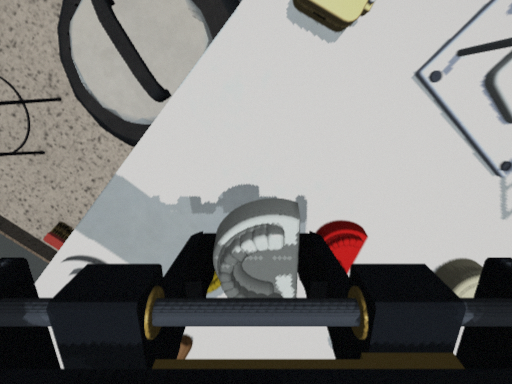

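Call:
jog_arm:
  steps:
    - [[0.011,0.028,0],[0,0,-6]]
    - [[0.023,0.058,0],[0,0,-12]]
    - [[0.036,0.09,0],[0,0,-19]]
    - [[0.049,0.122,0],[0,0,-26]]
    - [[0.061,0.152,0],[0,0,-33]]

```text
time_s: 9.32
ee_pos: [0.5296, -0.1577, 0.1698]
orientation: [[-0.964, 0.265, 0.009], [0.265, 0.964, -0.009], [-0.011, -0.006, -1.0]]
wrist_force: [0.2, 0.9, -1.7]
width: 0.536
```

```bash
python3 - <<'E'
from h import *
go([0.575,-.061,.16],177.7)
E
```

```text
t 9.32 pos [ 0.5296 -0.1577  0.1698] yaw 164.62 shift [-0.018   0.1054  0.0093] turn [ -0.4179   0.5831 -13.08  ] w 0.536 F [ 0.1756  0.9211 -1.6774] q [ 0.6596  0.5562 -0.5992  1.8523  0.4181  0.8494  1.1542]
```

Call:
jog_arm:
  steps:
    - [[-0.005,0.03,0],[-0.2,0.3,-5]]
    - [[-0.01,0.06,0.005],[-0.4,0.6,-10]]
    - [[-0.015,0.09,0.009],[-0.4,0.6,-13.1]]
    - [[-0.018,0.1054,0.009],[-0.4,0.6,-13.1]]
    - [[-0.018,0.1054,0.009],[-0.4,0.6,-13.1]]

```text
time_s: 9.73
ee_pos: [0.576, -0.0556, 0.1599]
orientation: [[-0.999, 0.034, 0.0], [0.034, 0.999, 0.003], [-0.0, 0.003, -1.0]]
wrist_force: [0.5, 0.2, -1.3]
width: 0.538
```

```bash
python3 - <<'E'
from h import *
go([0.575,-.061,.16],177.7)
s=read_state();im=cams.camera('wrist');cv2.imwrite('pics/wrist15.png',im)
print(s['ee_pos'],s['orientation'][2]); print(read_state()['ee_pos'])
for x,y in [(37,30.5),(37,-30.5),(-37,30.5),(-37,-30.5),(0,0)]:
  X=np.array([.575,-.061,.026])+x/1e3*np.array([.9992,-.04,0])+y/1e3*np.array([.04,.9992,0]); print(proj('wrist',X,s))
im=cams.camera('side');cv2.imwrite('pics/side15.png',cv2.resize(im[100:280,130:330],None,fx=3.5,fy=3.3,interpolation=cv2.INTER_CUBIC))
im=cams.camera('top');cv2.imwrite('pics/top15.png',im)
E
```

```text
t 9.73 pos [ 0.576  -0.0556  0.1599] yaw 178.07 shift [ 0.0008 -0.0054 -0.0001] turn [0.1988 0.0065 0.375 ] w 0.538 F [ 0.4617  0.2157 -1.3188] q [ 0.4948  0.6314 -0.6505  1.7792  0.4724  0.8922  1.1709]
[ 0.576  -0.0556  0.1599] [-0.0001  0.0035 -1.    ]
[ 0.5752 -0.0586  0.1598]
[279.441  221.1672]
[220.5569 220.8615]
[282.1266 150.1225]
[217.8524 149.7206]
[250.0086 187.0237]
```

View pics/wrist15.png

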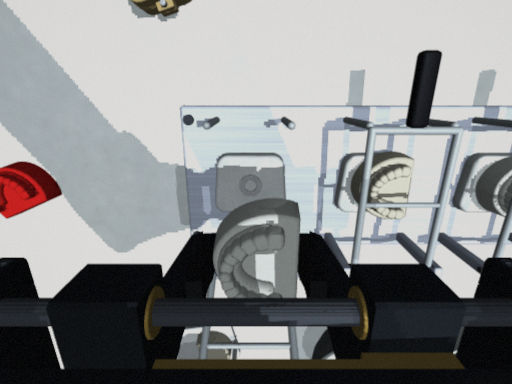

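View pics/side15.png

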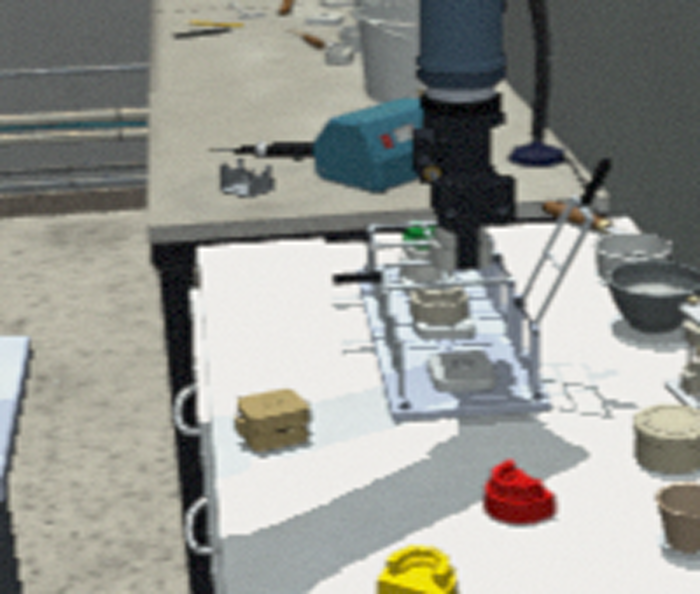

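```bash
python3 - <<'E'
from h import *
s=read_state();im=cams.camera('wrist');s2=read_state();print(s['ee_pos'],s2['ee_pos'],s['orientation'])
cv2.imwrite('pics/w16c.png',cv2.resize(im[130:240,195:305],None,fx=6,fy=5.4,interpolation=cv2.INTER_CUBIC))
for x,y in [(37,30.5),(37,-30.5),(-37,30.5),(-37,-30.5),(0,0)]:
  X=np.array([.575,-.061,.026])+x/1e3*np.array([.9992,-.04,0])+y/1e3*np.array([.04,.9992,0]); u=proj('wrist',X,s); print(u,(u-[195,130])*[6,5.4])
go([0.575,-.061,.16],177.7)
E
```

```text
[ 0.5744 -0.0621  0.1598] [ 0.5744 -0.0627  0.1599] [[-0.9992  0.0408 -0.0016]
 [ 0.0408  0.9992 -0.0012]
 [ 0.0015 -0.0012 -1.    ]]
[286.6527 222.4746] [549.9162 499.3627]
[227.8433 222.437 ] [197.0598 499.1597]
[289.4214 151.5626] [566.5286 116.4381]
[225.2638 151.5654] [181.583  116.4534]
[257.2842 188.5515] [373.705  316.1783]
t 9.93 pos [ 0.5744 -0.0627  0.1599] yaw 177.61 shift [-0.0005  0.0018 -0.0001] turn [-0.0865 -0.0765 -0.0944] w 0.542 F [-0.6356 -0.5197 -1.8097] q [ 0.5013  0.629  -0.6452  1.7807  0.4733  0.8933  1.1724]
```

View pics/w16c.png

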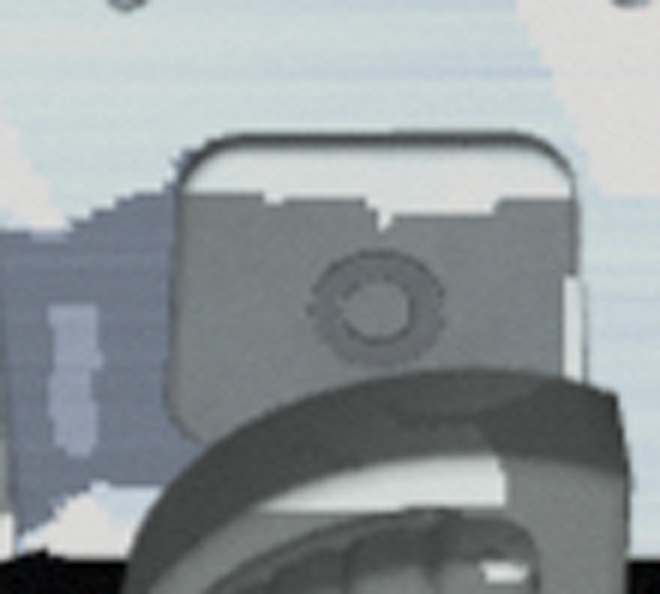

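```bash
python3 - <<'E'
from h import *
a=np.load('s7.npy');s={'ee_pos':a[0],'orientation':a[1:]}
for v in (134,135.5,155.5,174.5): print(v,onz('wrist',(256,v),.026,s))
print([onz('wrist',(u,155),.026,s)[1] for u in (233.5,279)])
s=read_state()
for p in [(195+377/6,130+308/5.4,.028),(195+377/6,130+148/5.4,.026),(195+182/6,130+308/5.4,.026),(195+577/6,130+308/5.4,.026)]: print(p,onz('wrist',p[:2],p[2],s))
s0=cams.calibration('top')
im=cv2.imread('pics/top0.png')
cv2.imwrite('pics/rc.png',cv2.resize(im[160:220,150:285],None,fx=5.8,fy=5.8,interpolation=cv2.INTER_CUBIC))
print('stored',onz('top',(110+290/4.4,150+170/4.4),.05))
E
```

```text
134 [ 0.5419 -0.0593  0.026 ]
135.5 [ 0.5441 -0.0594  0.026 ]
155.5 [ 0.5733 -0.0605  0.026 ]
174.5 [ 0.6024 -0.0616  0.026 ]
[np.float64(-0.09375207514019057), np.float64(-0.02641048534741551)]
(257.8333333333333, 187.03703703703704, 0.028) [ 0.5728 -0.061   0.028 ]
(257.8333333333333, 157.4074074074074, 0.026) [ 0.5437 -0.0599  0.026 ]
(225.33333333333334, 187.03703703703704, 0.026) [ 0.5722 -0.0933  0.026 ]
(291.1666666666667, 187.03703703703704, 0.026) [ 0.5748 -0.028   0.026 ]
stored [0.5798 0.1838 0.05  ]
```

View pics/rc.png

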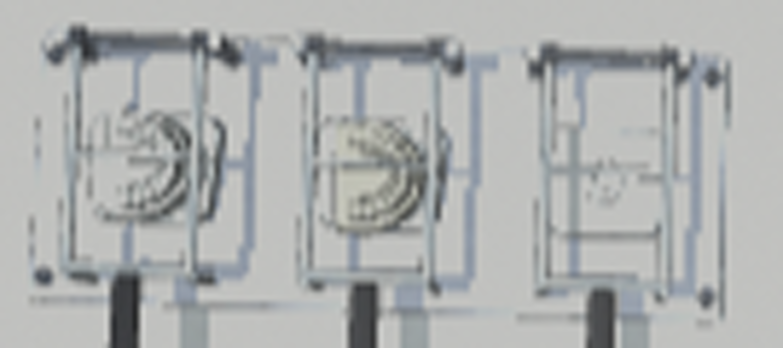

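```bash
python3 - <<'E'
from h import *
go([0.574,-.0607,.051],177.7)
E
```

```text
t 9.93 pos [ 0.5744 -0.0627  0.1599] yaw 177.61 shift [0.0003 0.0022 0.1089] turn [-0.0865 -0.0765 -0.0944] w 0.542 F [-0.6356 -0.5197 -1.8097] q [ 0.5013  0.629  -0.6452  1.7807  0.4733  0.8933  1.1724]
```

Call:
jog_arm:
  steps:
    - [[0,0.002,0.02],[0,0,0]]
    - [[0,0.002,0.045],[0,0,0]]
    - [[0,0.002,0.07],[0,0,0]]
    - [[0,0.002,0.085],[0,0,0]]
    - [[0,0.002,0.085],[0,0,0]]

```text
time_s: 10.35
ee_pos: [0.5717, -0.0624, 0.0719]
orientation: [[-0.999, 0.044, -0.007], [0.044, 0.999, -0.002], [0.007, -0.002, -1.0]]
wrist_force: [-0.7, -0.5, -1.5]
width: 0.537
```

Call:
jog_arm:
  steps:
    - [[0,0,0],[0,0,0]]
    - [[0,0,0],[0,0,0]]

```text
time_s: 10.52
ee_pos: [0.5718, -0.0632, 0.0725]
orientation: [[-0.999, 0.045, -0.007], [0.045, 0.999, -0.002], [0.007, -0.003, -1.0]]
wrist_force: [0.1, -1.0, -1.4]
width: 0.535
```

```bash
python3 - <<'E'
from h import *
go([0.574,-.0607,.051],177.7)
im=cams.camera('wrist');cv2.imwrite('pics/wrist17.png',im)
im=cams.camera('side');cv2.imwrite('pics/side17.png',cv2.resize(im[130:230,180:310],None,fx=6,fy=6,interpolation=cv2.INTER_CUBIC))
E
```

```text
t 10.52 pos [ 0.5718 -0.0632  0.0725] yaw 177.44 shift [-0.0022  0.0027  0.0215] turn [-0.1546 -0.3887 -0.256 ] w 0.535 F [ 0.0668 -1.0418 -1.3546] q [ 0.4445  0.7504 -0.5662  1.8171  0.5703  0.7503  1.0941]
```

View pics/wrist17.png

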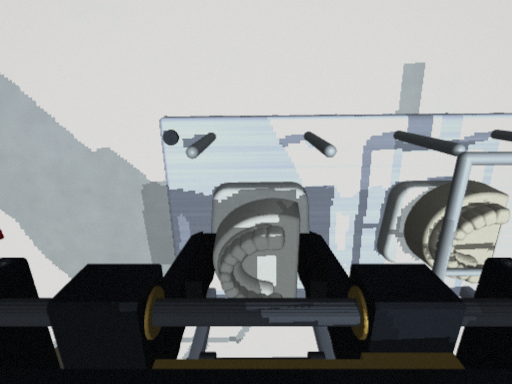

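View pics/side17.png

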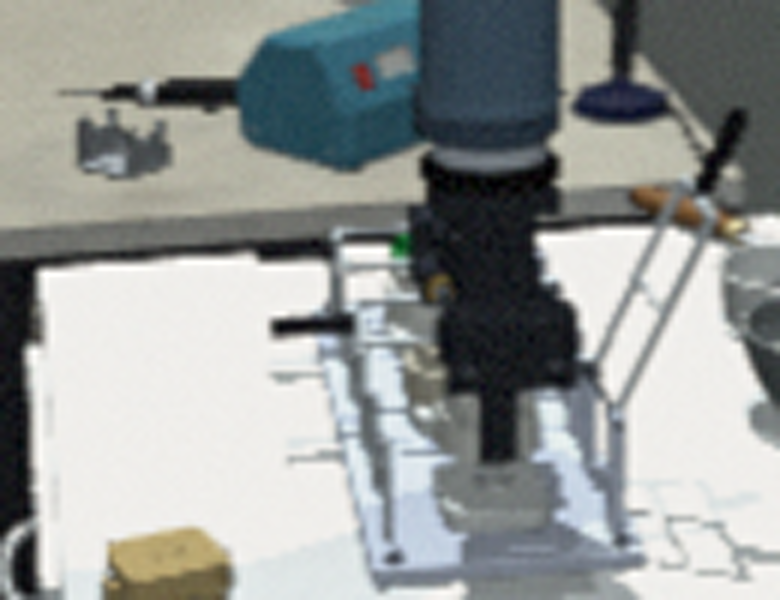

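Call:
jog_arm:
  steps:
    - [[-0.002,0.0025,0.008],[0,-0.3,0]]
    - [[-0.002,0.0025,0.014],[0,-0.4,0]]
    - [[-0.002,0.0025,0.019],[0,-0.4,0]]
    - [[-0.002,0.0025,0.02],[0,-0.4,0]]
    - [[-0.002,0.0025,0.02],[0,-0.4,0]]

```text
time_s: 11.03
ee_pos: [0.5741, -0.0603, 0.0525]
orientation: [[-0.999, 0.044, 0.001], [0.044, 0.999, -0.003], [-0.001, -0.002, -1.0]]
wrist_force: [-0.8, -0.7, -1.7]
width: 0.539
```

```bash
python3 - <<'E'
from h import *
go([0.574,-.0607,.0495],177.7)
E
```

```text
t 11.03 pos [ 0.5741 -0.0603  0.0525] yaw 177.49 shift [ 0.     -0.0004  0.003 ] turn [-0.1421  0.0405 -0.2115] w 0.539 F [-0.7731 -0.7003 -1.7243] q [ 0.424   0.7792 -0.5441  1.8212  0.5964  0.7099  1.0692]
```

Call:
jog_arm:
  steps:
    - [[0,0,0.001],[0,0,0]]
    - [[0,0,0.002],[0,0,0]]
    - [[0,0,0.003],[0,0,0]]
    - [[0,0,0.003],[0,0,0]]

```text
time_s: 11.37
ee_pos: [0.5741, -0.0604, 0.0494]
orientation: [[-0.999, 0.044, 0.001], [0.044, 0.999, -0.003], [-0.001, -0.002, -1.0]]
wrist_force: [0.0, -0.7, -1.3]
width: 0.539
```

Call:
jog_arm:
  steps:
    - [[0,0,0.0008],[0,0,0]]
    - [[0,0,0.0015],[0,0,0]]
    - [[0,0,0.0015],[0,0,0]]

```text
time_s: 11.62
ee_pos: [0.5742, -0.0603, 0.0491]
orientation: [[-0.999, 0.044, 0.001], [0.044, 0.999, -0.003], [-0.001, -0.003, -1.0]]
wrist_force: [-5.0, 0.2, 11.1]
width: 0.538
```

Contact (11 N up). Check, then release.

Call:
jog_arm:
  steps:
    - [[0,0,-0.001],[0,0,0]]
    - [[0,0,-0.001],[0,0,0]]
  grip_force: 8

```text
time_s: 11.78
ee_pos: [0.5746, -0.0603, 0.0506]
orientation: [[-0.999, 0.044, 0.002], [0.044, 0.999, -0.003], [-0.002, -0.003, -1.0]]
wrist_force: [-0.7, 0.1, -0.7]
width: 0.544
```

Call:
jog_arm:
  steps:
    - [[0,0,0],[0,0,0]]
    - [[0,0,0],[0,0,0]]
    - [[0,0,0],[0,0,0]]
    - [[0,0,0],[0,0,0]]
  jaw: 0.8

```text
time_s: 12.12
ee_pos: [0.5746, -0.0603, 0.0505]
orientation: [[-0.999, 0.044, 0.002], [0.044, 0.999, -0.003], [-0.002, -0.003, -1.0]]
wrist_force: [0.6, -1.2, -1.1]
width: 0.795
```

```bash
python3 - <<'E'
from h import *
go([0.56,-.0607,.25],177.7)
im=cams.camera('wrist');cv2.imwrite('pics/wrist18.png',im)
E
```

```text
t 12.12 pos [ 0.5746 -0.0603  0.0505] yaw 177.49 shift [ 0.0142 -0.0017 -0.1995] turn [-0.1912  0.0992 -0.2147] w 0.795 F [ 0.6135 -1.1916 -1.0675] q [ 0.4214  0.7822 -0.5413  1.8209  0.5998  0.7063  1.0662]
```

View pics/wrist18.png

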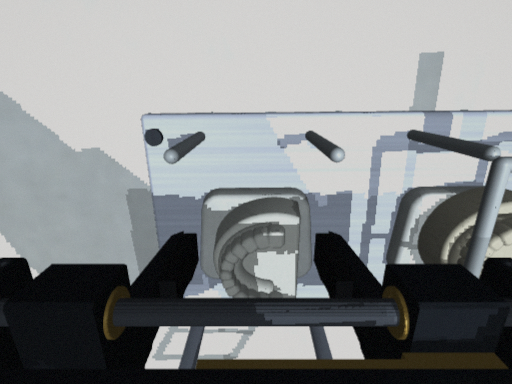

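Cast stands released on the plate. Retreat upward and look.

Call:
jog_arm:
  steps:
    - [[0,0,-0.03],[0,0,0]]
    - [[0,0,-0.07],[0,0,0]]
    - [[0,0,-0.11],[0,0,0]]
    - [[0,0,-0.15],[0,0,0]]
    - [[0,0,-0.19],[0,0,0]]

```text
time_s: 12.58
ee_pos: [0.5738, -0.0595, 0.2423]
orientation: [[-0.999, 0.043, 0.001], [0.043, 0.999, -0.003], [-0.001, -0.003, -1.0]]
wrist_force: [0.3, -1.8, -0.5]
width: 0.799
```

Call:
jog_arm:
  steps:
    - [[0.01,0,-0.02],[0,0,0]]
    - [[0.01,0,-0.04],[0,0,0]]
    - [[0.01,0,-0.04],[0,0,0]]
    - [[0.01,0,-0.04],[0,0,0]]
    - [[0.01,0,-0.04],[0,0,0]]

```text
time_s: 13.0
ee_pos: [0.5633, -0.0591, 0.2812]
orientation: [[-0.999, 0.044, -0.0], [0.044, 0.999, -0.003], [0.0, -0.003, -1.0]]
wrist_force: [0.2, 0.6, 0.8]
width: 0.8
```

```bash
python3 - <<'E'
from h import *
s=read_state();im=cams.camera('wrist');cv2.imwrite('pics/wrist19.png',im)
print(s['ee_pos'],read_state()['ee_pos'],s['wrist_force'])
np.save('s19.npy',np.array([s['ee_pos'],*s['orientation']]))
cv2.imwrite('pics/w19c.png',cv2.resize(im[110:210,200:310],None,fx=7,fy=6,interpolation=cv2.INTER_CUBIC))
im=cams.camera('side');cv2.imwrite('pics/side19.png',cv2.resize(im[130:280,180:320],None,fx=5,fy=4,interpolation=cv2.INTER_CUBIC))
E
```

```text
[ 0.5633 -0.0591  0.2812] [ 0.5631 -0.0591  0.2808] [0.2068 0.5534 0.8384]
```

View pics/wrist19.png

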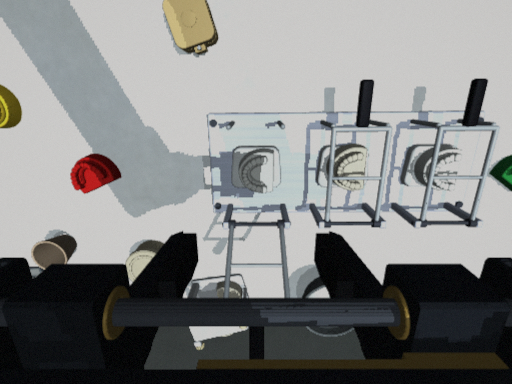

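View pics/w19c.png

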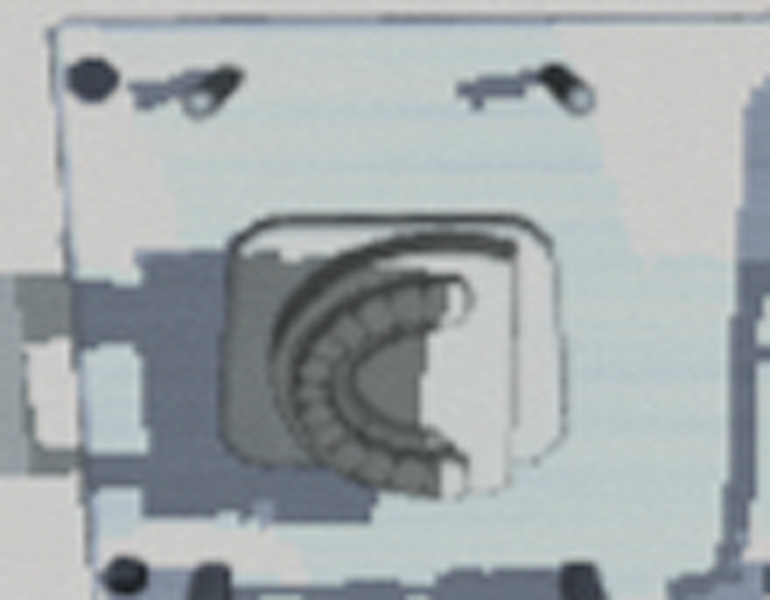

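View pics/side19.png

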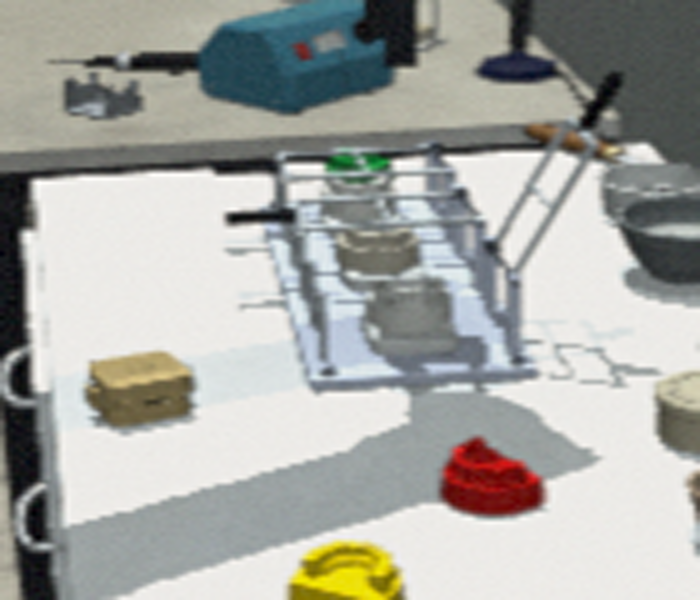

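```bash
python3 - <<'E'
from h import *
a=np.load('s19.npy');s={'ee_pos':a[0],'orientation':a[1:]}
W=lambda x,y,z:onz('wrist',(200+x/7,110+y/6),z,s)
print('cast heel',W(518,255,.048),W(510,490,.048),'bow',W(270,370,.048))
print('plate f',W(390,218,.026),'r',W(390,467,.026),'l',W(222,370,.026),'r',W(562,370,.026))
print('base front corner',W(515,240,.026))
E
```

```text
cast heel [ 0.5478 -0.0356  0.048 ] [ 0.6021 -0.0383  0.048 ] bow [ 0.5718 -0.0837  0.048 ]
plate f [ 0.5424 -0.0595  0.026 ] r [ 0.6027 -0.0621  0.026 ] l [ 0.5771 -0.0953  0.026 ] r [ 0.58  -0.026  0.026]
base front corner [ 0.5485 -0.0349  0.026 ]
```

```bash
python3 - <<'E'
from h import *
h=np.array([.638,-.0632,.076]);x=np.array([.999,-.041,0])
for th in (1.75,1.85,2.0):
    u=proj('side',h-.152*np.cos(th)*x+[0,0,.152*np.sin(th)]); print(th,u,(u-[180,130])*[5,4])
print(read_state()['wrist_force'],read_state()['qvel'])
bot.sign_off()
E
```

```text
1.75 [289.6653 151.1966] [548.3267  84.7865]
1.85 [294.194  151.9922] [570.9702  87.9687]
2.0 [300.6702 154.002 ] [603.3509  96.0081]
[ 0.4454 -0.2193 -0.2153] [-0.0002  0.0029 -0.0032 -0.0028 -0.0029  0.0023  0.0016]
the job is handed in; nothing more can be done
```

I swung the guard of the bare right bay over by its tab onto its stop. I then gripped the white cast across its 50 mm, carried it to the right plate and set it down with its teeth up. I let it go after contact (about 11 N) and raised the gripper clear before handing in at about 13 s. `sign_off` reports no verdict.

What the last checks showed:
- **Position:** by the wrist camera, the cast's middle is at (0.575, -0.060) and the plate's at (0.573, -0.061), so it sits about 2.5 mm off centre (10 mm allowed).
- **Squareness:** its heel is within about 1° of the rack's front-to-back line.
- **Guards:** in the side view, the open guard's tab is at about crop pixel (603, 97). That matches the 2.0 rad prediction of (603, 96). The other two guards look shut.
- **Other objects:** the stored casts and the flask look unmoved in the last pictures. The round box and crucible I checked only by eye. I did not measure displacements for any of them.

One measurement disagreed with the description. The plate came out about 60 mm along the rack's x and 66–69 mm along its y, where the text gives 74 mm and 61 mm. The plate's outline and its bump gave the same middle to within about 1 mm, and the tab position put it about 3 mm further back, so I aimed between them.

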